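# Proof-load the sleeve that fits the gauge pin

## Task

Of the two brass sleeves, slide the one that fits onto the stand's gauge pin until it sits fully home, and let go of it; leave the sleeve whose bore is too small where it stands. Only then press the black thumb pad of the spring-return dial down past its first two clicks to the third (red mark), not beyond it, and finish while still holding it there against the spring, with the sleeve still home on the pin. Do not knock the other things on the table about.

Things in the scene. Friction and masses are not known exactly. Their poses are not given: they have to be found in the camera images.
- sleeve_wide: brass sleeve (upright tube) that FITS the pin: 38 mm outside diameter, 25.4 mm bore, 45 mm high, 0.12 kg; origin at the centre of its underside, z up along its bore. Starts standing on the table; the two sleeves may swap places
- sleeve_narrow: brass sleeve that does NOT fit: same outside (38 mm, 45 mm high) but a thick wall and only a 14 mm bore; origin at the centre of its underside. Stays where it stands (within 25 mm)
- stand: proof stand, fixed to the table, base plate 100 (x) x 240 (y) x 12 mm; origin under the centre of the base plate, z up. At y = +70 mm it carries the upright gauge pin, at y = -70 mm the blue dial housing (89 mm high), from which a lever with a thumb pad reaches towards the stand's -x. Position and yaw vary
- pin_seat (a point): on the pin's axis, on the seat (52 mm disc, 18 mm above the table) where a sleeve's underside rests when home; axes as the stand's
- pin_tip (a point): top centre of the steel gauge pin: 56 mm above the seat, 22 mm diameter, its top 9 mm tapering to 12 mm diameter. With the sleeve home 11 mm of pin stand out of it
- dial_hinge (a point): on the horizontal hinge axis of the dial (along the stand's y), 60 mm above the table; axes as the stand's
- pad (a point): centre of the top face of the black thumb pad (36 mm along the lever x 44 mm across x 10 mm thick, 115 mm from the hinge axis). At rest the lever points 0.38 rad above level, the pad top about 108 mm above the table; at the third click it points 0.13 rad below level, pad top about 50 mm above the table. The axes turn with the dial
- dial (a joint): dial angle, rad: 0 at rest (white mark), grows as the pad is pressed down; clicks at 0.17 and 0.34 (yellow marks) and 0.51 (red mark, the third), end stop at 0.70. A spring always drives it back to 0; at the pad it takes about 3 N at the start and 10 N at the third click, plus or minus about 1.5 N as the clicks go by
- push_stick: wooden push stick 42x232x12 mm lying on the table, a bystander
- test_block_0: wooden block 30x70x22 mm, a bystander
- fluid_bottle: small white and amber bottle 104 mm high, a bystander
- tape_measure: yellow tape measure 36x75x60 mm, a bystander

How it is judged:
By the outcome, as a careful person would: the job done as asked, in the order asked, and still so for the second after the job is handed in, while the arm keeps its last pose, push and grip.
It also fails if it takes over 58 s, if anything falls off the work surface, if the arm or the gripper's body presses on something with over 40 N, if the wrist force passes 120 N, or if a joint passes its speed limit or range.

## Robot

A 7-joint arm with a two-finger parallel gripper is mounted at the origin on a cart in front of the work surface, level with it; the furniture and walls round the work are solid. World frame = base frame: x ahead of the robot, y to its left, z up, the work surface at z = 0. Lengths are in m, angles in rad, forces in N, time in s.
With the tool pointing down it reaches from about 0.425 to 0.925 m from the base axis. Payload 6.8 kg.
Tool frame: the origin (TCP) lies at the very end of the fingers, on their centre line; the grasp point (between the pads) lies 19 mm behind it; z points along the fingers, y is the line along which they close (so a half turn about z gives the same grasp; the last joint's range is limited). The gripper opens to 85 mm and grips with 20 to 120 N. Pads are 22 mm wide; open, the fingers measure 114 mm over their backs; the gripper's body (76 mm by 85 mm) begins 54 mm behind the grasp point. The pads swing forward as they close: fully open they stand 13 mm farther back than shut.
Start: joints at [-1.221, 0.477, 0.022, 1.555, -0.011, 1.109, -0.083], TCP at [0.298, 0.606, 0.231] pointing down, gripper open.
Joint ranges: [-2.96, 2.96], [-0.34, 2.1], [-1.41, 1.46], [0.24, 2.44], [-1.37, 4.51], [0.17, 1.92], [-2.96, 2.96]. Speed limits (rad/s): [2.39, 2.39, 3.14, 3.14, 3.14, 3.14, 3.14].

## Interface

Orientations are given as a rotation vector (axis times angle).
In Python, from bench import get_obs, viewer, r gives the robot as it stands. The module is installed in compiled form; this text tells all that it offers.
- The arm moves only by the tool play_rows, never from a script. Its argument "commands" is a list that holds one entry, the list of rows, each a list of 5 numbers: the gripper's target within -1 to 1 (shut at 1, half-way at 0, fully open at -1), then the shift along the tool's x, y, z scaled (see below), then the turn about the tool's z scaled (see below). A call has 1 to 12 rows; each row is the pose to reach, as a shift and turn from the pose commanded when the call began, along the tool's axes at that moment; what a row does not reach only later rows make up. The controller multiplies each number of a shift by 0.2 m and each number of a turn by pi/2 rad. A row lasts 1/12 s, in which the tool goes at most 41.7 mm and 7.16 degrees, less where a joint would pass 70% of its speed; a pose out of reach is approached as far as the arm can. A call with a number of a shift or a turn outside -1 to 1 is refused whole. A call with a gripper value outside its range is refused whole. The fingers move at their own pace and stop on an object; "grip_force" is the grip in N (left out, the last holds). Time passes only in rows, so rows that repeat a pose let the fingers close. It gives the time, the measured TCP pose, the force, the opening and the grip force at its end, in the units of the state.
- get_obs(): the state, without advancing time (a new reading comes with each control period).
- viewer.grab_frame(name): name is "side" or "top" or "wrist"; returns a dict with "pixels" (384x512x3 uint8, red, green, blue), "fovy" (degrees; the focal length in pixels is half the picture's height over the tangent of half this angle, whatever the lens; pixels are square), "cx", "cy" (the principal point, pixels), "world_to_cam" (4x4, takes a point from world to camera coordinates); the wrist camera has in their place "hand_eye" (4x4, takes a point from camera to tool coordinates, whose origin is the TCP and whose axes are the flange's). Camera axes: x right, y up, looking along -z (the intrinsics and any distortion apply to the point x, -y, -z); pixel columns grow to the right and rows downward; lengths in m; the calibration is good to about 2 mm. A picture is of the moment at which its call begins: read the wrist's pose just before it. There is no depth.
- r.hand_in(): hands the job in; it is judged then, once.
Trained networks look in a picture, given as the dict that the camera call returned (one of the last four; its "shot" number tells which), for a name from the list of things; names that differ only in an ending like _2 or _b are one class to them, and where a whole thing is asked for, a point or a joint stands for the part that bears it (a point fixed in the world has none). Each returns a list of dicts, best first, with "score" (0 to 1); they miss things now and then, are a little off and sometimes report something else, mostly with a low value. They report only what shows in the picture. A call takes as long as a camera call.
- viewer.trace(picture, thing): "pixels" (384x512 bool, what is visible of it) and "rect" ([left, top, right, bottom] in pixels, round what is visible of it).
The state is a dict: "clock": time; "joints": joint angles; "qvel": joint speeds; "tau": joint torques, N m; "tcp_pos": TCP position; "orientation": TCP orientation; "contact_force": force on the tool from outside, world axes, zero at the start; "moment": the same for the moment, N m; "grip_width": finger opening in m; "gripper_force": force on a finger pad.
Only numpy, scipy, OpenCV 4.12 (cv2) and the standard library are available. Lean on these libraries where they do the work, as an engineer would, in place of code of your own. Each camera call takes 0.05 s, during which the arm holds its last target. There are 200 camera calls.

## Working session

There is one attempt and no reset: what is moved stays moved. The work goes in short steps, Python scripts to look and compute and a tool call to move; the robot and the scene stay as the last step left them, time stands still between calls to the robot, and variables do not carry over. Pictures are saved under pics/ and viewed, at most 10 in all, crops included, and the job is handed in when it is done.

Besides the shell and the picture viewer there is one more tool, called after ">>>" as a command line: name --argument value ..., lists and objects as JSON in quotes. play_rows: Moves the arm, as the interface text tells. Shifts and turns lie within -1 to 1; 1 stands for 0.2 m of shift or pi/2 rad of turn. Its arguments: {"type":"object","properties":{"commands":{"type":"array","items":{"type":"array","items":{"type":"array","items":{"type":"number","minimum":-1,"maximum":1}}}},"grip_force":{"type":"number"}},"required":["commands"]}

```bash
mkdir -p pics
python3 - <<'E'
from bench import get_obs, viewer, r
import cv2,numpy as np
o=get_obs();print({k:np.round(v,3).tolist() for k,v in o.items()})
for n in ("top","side"):
    p=viewer.grab_frame(n);print(n,p["fovy"],p["cx"],p["cy"],[k for k in p]);print(np.round(p["world_to_cam"],4).tolist())
    for t in ("sleeve_wide","sleeve_narrow","stand","pad","pin_tip","dial"):
        print(t,[(round(d["score"],2),np.round(d["rect"]).tolist()) for d in viewer.trace(p,t)][:3])
    cv2.imwrite(f"pics/{n}0.png",p["pixels"][:,:,::-1])
E
```

```text
{'clock': 0.0, 'joints': [-1.221, 0.478, 0.022, 1.556, -0.012, 1.109, -0.083], 'qvel': [0.0, -0.001, 0.001, -0.0, -0.0, -0.001, -0.001], 'tau': [-0.001, -59.644, 1.608, -28.12, 0.013, 0.009, -0.0], 'tcp_pos': [0.298, 0.605, 0.23], 'orientation': [-0.713, -3.059, 0.003], 'contact_force': [0.288, -0.265, -0.719], 'moment': [-0.031, 0.024, 0.035], 'gripper_force': 0.0, 'grip_width': 0.085}
top 44.16595788621166 252.40326177179492 190.97336799499124 ['pixels', 'fovy', 'cx', 'cy', 'world_to_cam', 'shot']
[[-0.0082, -0.9999, 0.0068, -0.121], [0.9783, -0.0066, 0.2069, -0.5294], [-0.2068, 0.0083, 0.9783, -1.5102], [0.0, 0.0, 0.0, 1.0]]
sleeve_wide []
sleeve_narrow []
stand [(0.82, [145.0, 165.0, 221.0, 216.0]), (0.6, [286.0, 164.0, 355.0, 181.0])]
pad [(0.63, [194.0, 167.0, 212.0, 213.0]), (0.17, [343.0, 241.0, 368.0, 265.0])]
pin_tip [(0.85, [149.0, 168.0, 225.0, 213.0]), (0.3, [324.0, 212.0, 336.0, 225.0])]
dial [(0.67, [195.0, 167.0, 210.0, 211.0])]
side 52.751507322518385 255.95446197962752 191.0967751153518 ['pixels', 'fovy', 'cx', 'cy', 'world_to_cam', 'shot']
[[0.9369, -0.3488, -0.0243, -0.5352], [0.1538, 0.3488, 0.9245, -0.1337], [-0.314, -0.8698, 0.3805, -1.0839], [0.0, 0.0, 0.0, 1.0]]
sleeve_wide [(0.56, [231.0, 226.0, 244.0, 246.0])]
sleeve_narrow [(0.35, [291.0, 235.0, 350.0, 285.0])]
stand [(0.7, [204.0, 171.0, 260.0, 213.0])]
pad [(0.58, [214.0, 177.0, 253.0, 190.0])]
pin_tip [(0.84, [207.0, 171.0, 264.0, 209.0])]
dial [(0.5, [218.0, 174.0, 250.0, 190.0])]
```

Run:
```python
import cv2
a=cv2.imread('pics/top0.png');b=cv2.imread('pics/side0.png')
cv2.imwrite('pics/top0c.png',cv2.resize(a[110:310,120:390],(800,593),interpolation=3))
cv2.imwrite('pics/side0c.png',cv2.resize(b[120:320,150:420],(800,593),interpolation=3))
```

```text
(no output)
```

View pics/top0c.png

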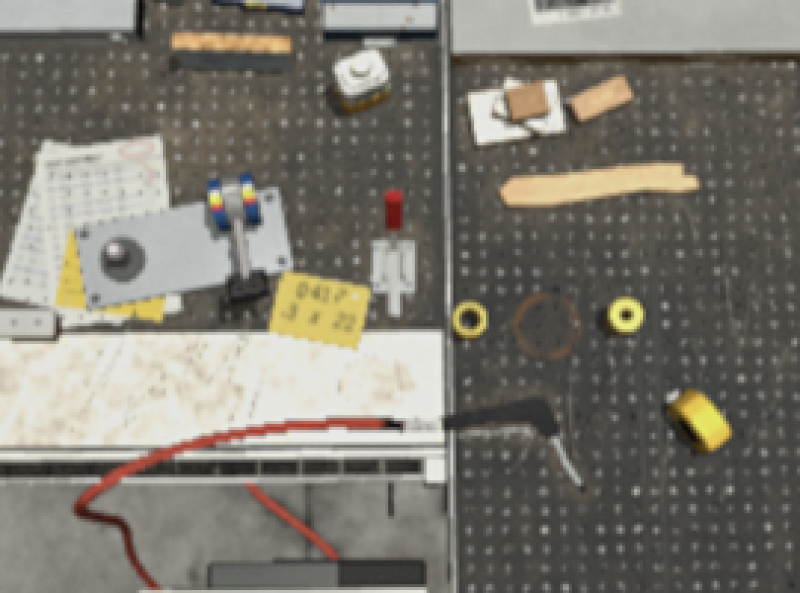

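View pics/side0c.png

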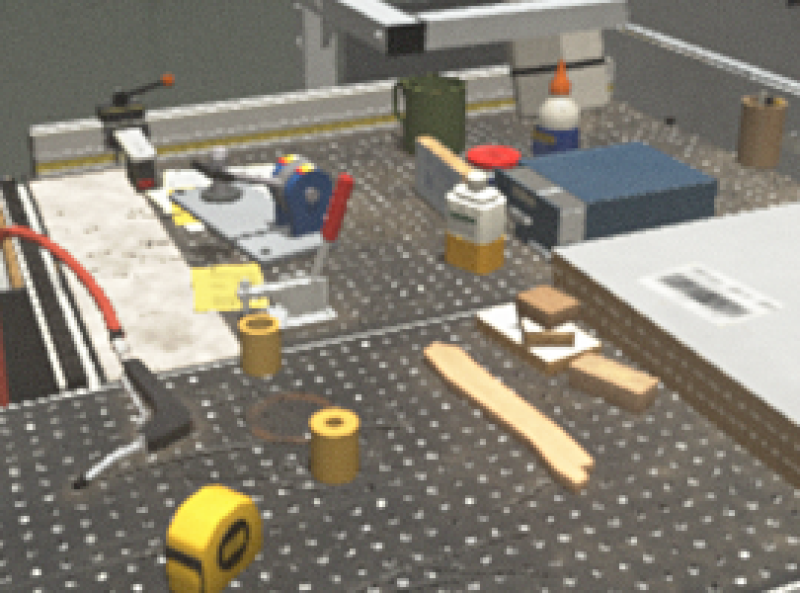

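The top view shows the wide-bore sleeve (wide) at crop (470,320) and the narrow one at (626,316). The pin tip is at (115,250), the pad near (245,288) and the hinge near (233,205). A toggle clamp stands near (393,260).

```bash
cat > h.py <<'E'
from bench import get_obs, viewer, r
import cv2,numpy as np
from scipy.spatial.transform import Rotation as R
def cam(p):
    f=192/np.tan(np.radians(p["fovy"])/2)
    if "hand_eye" in p:
        o=p["obs"];T=np.eye(4);T[:3,:3]=R.from_rotvec(o["orientation"]).as_matrix();T[:3,3]=o["tcp_pos"]
        M=T@np.array(p["hand_eye"])
    else: M=np.linalg.inv(p["world_to_cam"])
    return f,M
def grab(n):
    o=get_obs();p=viewer.grab_frame(n);p["obs"]=o;return p
def at_z(p,u,v,z):
    f,M=cam(p);d=M[:3,:3]@np.array([(u-p["cx"])/f,-(v-p["cy"])/f,-1]);c=M[:3,3]
    return c+d*(z-c[2])/d[2]
def proj(p,X):
    f,M=cam(p);q=np.linalg.inv(M)@np.r_[X,1];return np.array([p["cx"]-f*q[0]/q[2],p["cy"]+f*q[1]/q[2]])
E
python3 - <<'E'
from h import *
t=grab("top");s=grab("side")
ct=lambda u,v:(120+u*270/800,110+v*200/593)
cs=lambda u,v:(150+u*270/800,120+v*200/593)
P=lambda n,a:print(n,np.round(a,4))
P("wide top",at_z(t,*ct(470,320),.045));P("narrow top",at_z(t,*ct(626,315),.045))
P("wide side",at_z(s,*cs(261,323),.045));P("narrow side",at_z(s,*cs(334,418),.045))
P("tip top",at_z(t,*ct(114,248),.074));P("tip side",at_z(s,*cs(219,155),.074))
for n,c in dict(TL=(75,230),TR=(281,187),BR=(293,265),BL=(93,308)).items(): P(n,at_z(t,*ct(*c),.012))
P("pad",at_z(t,*ct(246,284),.108))
print(R.from_rotvec(get_obs()["orientation"]).as_matrix().round(3))
w=grab("wrist");print(np.round(w["hand_eye"],3).tolist(),w["fovy"])
E
```

```text
wide top [ 0.4394 -0.2107  0.045 ]
narrow top [ 0.4438 -0.3846  0.045 ]
wide side [ 0.4419 -0.216   0.045 ]
narrow side [ 0.4457 -0.3841  0.045 ]
tip top [0.5178 0.1816 0.074 ]
tip side [0.51   0.1497 0.074 ]
TL [0.552 0.239 0.012]
TR [0.6013 0.003  0.012 ]
BR [ 0.5094 -0.0115  0.012 ]
BL [0.4612 0.2151 0.012 ]
pad [0.4704 0.0325 0.108 ]
[[-0.897  0.442 -0.   ]
 [ 0.442  0.897  0.   ]
 [ 0.     0.    -1.   ]]
[[-0.001, 0.957, 0.29, 0.074], [1.0, 0.001, 0.0, 0.001], [0.0, 0.29, -0.957, -0.142], [0.0, 0.0, 0.0, 1.0]] 66.53520617394199
```

>>> play_rows --commands '[[[-1,-1,-1,0,0.709],[-1,-1,-1,0,0.709],[-1,-1,-1,0,0.709],[-1,-1,-1,0,0.709],[-1,-1,-1,0,0.709],[-1,-1,-1,0,0.709],[-1,-1,-1,0,0.709],[-1,-1,-1,0,0.709],[-1,-1,-1,0,0.709],[-1,-1,-1,0,0.709]]]'

```text
clock: 1.68
tcp_pos: [0.3897, 0.3371, 0.2316]
orientation: [-2.228, -2.215, -0.001]
contact_force: [0.1, -0.3, -0.3]
grip_width: 0.0858
gripper_force: 0.0
```

>>> play_rows --commands '[[[-1,-0.735,0.4,0,0],[-1,-0.735,0.4,0,0],[-1,-0.735,0.4,0,0],[-1,-0.735,0.4,0,0],[-1,-0.735,0.4,0,0],[-1,-0.735,0.4,0,0]]]'

```text
clock: 2.18
tcp_pos: [0.4704, 0.1885, 0.2315]
orientation: [2.224, 2.218, 0.0]
contact_force: [-0.0, 0.9, 0.7]
grip_width: 0.0852
gripper_force: 0.0
```

Run:
```python
from h import *
w=grab("wrist");cv2.imwrite("pics/w1.png",w["pixels"][:,:,::-1])
for n,X in dict(tip=(.516,.180,.074),pad=(.47,.0325,.108)).items(): print(n,proj(w,X))
import pickle;pickle.dump({k:w[k] for k in w if k!="shot"},open("w1.pkl","wb"))
```

```text
tip [301.89518367 185.74229183]
pad [259.20299809 323.72610985]
```

View pics/w1.png

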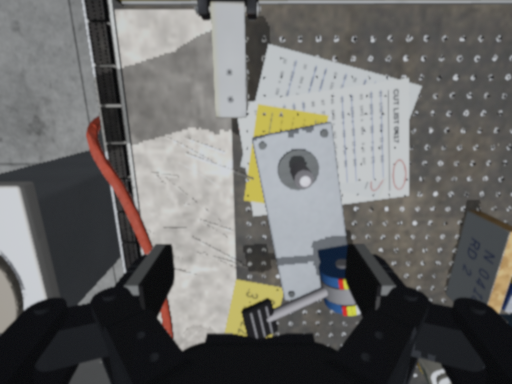

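The wrist view shows the seat disc centred near (298,169) and the pin tip near (304,180). The pad is at (260,320), agreeing with the prediction, and the hinge drum is at (340,280).

Run:
```python
from h import *
import pickle
w=pickle.load(open("w1.pkl","rb"));im=w["pixels"][:,:,::-1]
P=lambda n,a:print(n,np.round(a,4))
P("tip",at_z(w,304.5,180.5,.074));P("seat",at_z(w,298,169.5,.018))
P("TL",at_z(w,254,140,.012));P("TR",at_z(w,329,124,.012));P("pad",at_z(w,260,320,.108))
a=cv2.resize(im[100:220,230:390],(800,600),interpolation=3);cv2.imwrite("pics/w1c.png",a)
```

```text
tip [0.5185 0.1857 0.074 ]
seat [0.5188 0.1855 0.018 ]
TL [0.4644 0.2213 0.012 ]
TR [0.5551 0.24   0.012 ]
pad [0.4709 0.0374 0.108 ]
```

View pics/w1c.png

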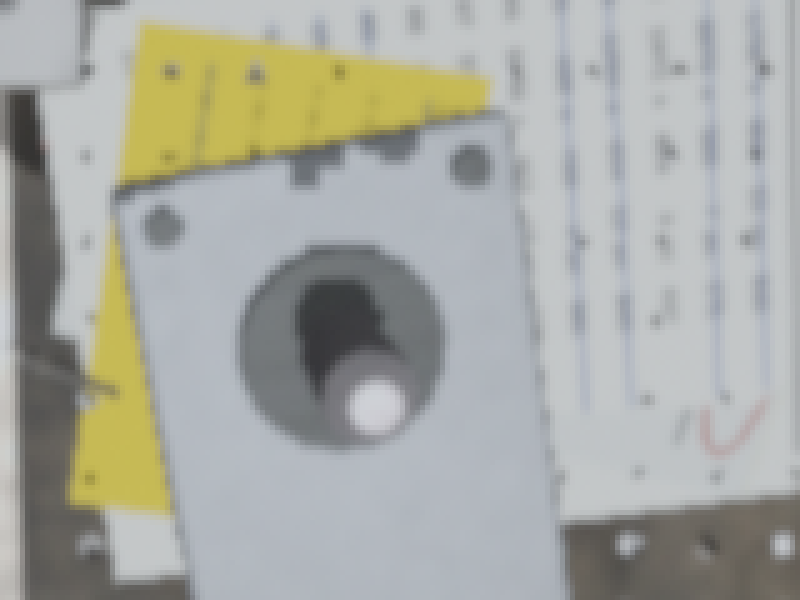

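>>> play_rows --commands '[[[-1,-1,-0.15,0,0],[-1,-1,-0.15,0,0],[-1,-1,-0.15,0,0],[-1,-1,-0.15,0,0],[-1,-1,-0.15,0,0],[-1,-1,-0.15,0,0]]]'

```text
clock: 2.73
tcp_pos: [0.4376, -0.0141, 0.2314]
orientation: [2.226, 2.216, -0.001]
contact_force: [0.3, 0.2, 0.6]
grip_width: 0.0856
gripper_force: 0.0
```

>>> play_rows --commands '[[[-1,-0.95,0,0.2,0],[-1,-0.95,0,0.2,0],[-1,-0.95,0,0.2,0],[-1,-0.95,0,0.2,0],[-1,-0.95,0,0.2,0],[-1,-0.95,0,0.2,0],[-1,-0.95,0,0.2,0]]]'

```text
clock: 3.32
tcp_pos: [0.4394, -0.1989, 0.1908]
orientation: [-2.221, -2.221, 0.001]
contact_force: [0.6, 0.4, 0.3]
grip_width: 0.0853
gripper_force: 0.0
```

Run:
```python
from h import *
w=grab("wrist");cv2.imwrite("pics/w2.png",w["pixels"][:,:,::-1])
print(get_obs()["tcp_pos"])
for n,X in dict(wide=(.4405,-.213,.045),nar=(.4445,-.384,.045)).items(): print(n,proj(w,X))
for t in ("sleeve_wide","sleeve_narrow"): print([(d["score"],d["rect"]) for d in viewer.trace(w,t)])
import pickle;pickle.dump({k:w[k] for k in w if k!="shot"},open("w2.pkl","wb"))
```

```text
[ 0.43966327 -0.19765054  0.19096895]
wide [260.2927746  194.21734982]
nar [263.67352343 330.52856098]
[(0.94, [244.9, 163.7, 279.8, 207.7])]
[(0.59, [250.3, 298.4, 279.0, 337.0])]
```

View pics/w2.png

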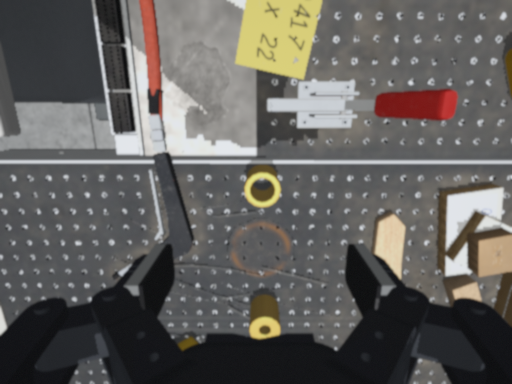

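The wrist view shows the wide sleeve's ring at (262,189) with a large bore. The narrow one is at (264,329).

Run:
```python
from h import *
import pickle
w=pickle.load(open("w2.pkl","rb"));im=w["pixels"]
hsv=cv2.cvtColor(im,cv2.COLOR_RGB2HSV);m=((hsv[...,0]>18)&(hsv[...,0]<36)&(hsv[...,1]>100)&(hsv[...,2]>150)).astype(np.uint8)
m[:160]=0;m[215:]=0;m[:,:235]=0;m[:,290:]=0
c=max(cv2.findContours(m,0,1)[0],key=cv2.contourArea);e=cv2.fitEllipse(c);print(e)
print("wide",at_z(w,*e[0],.045),at_z(w,262.5,189,.045))
w=pickle.load(open("w1.pkl","rb"))
print("tip",at_z(w,305,181.3,.074),"seat",at_z(w,298.2,169.2,.018))
```

```text
((262.0809631347656, 189.17962646484375), (34.4572868347168, 35.450504302978516), 94.51172637939453)
wide [ 0.44233456 -0.20760168  0.045     ] [ 0.4427637  -0.20741059  0.045     ]
tip [0.51909996 0.1848604  0.074     ] seat [0.51903193 0.18585804 0.018     ]
```

>>> play_rows --commands '[[[-1,-0.048,0.014,0.2,0],[-1,-0.048,0.014,0.4,0],[-1,-0.048,0.014,0.5,0],[-1,-0.048,0.014,0.6,0],[-1,-0.048,0.014,0.7,0],[-1,-0.048,0.014,0.8,0],[-1,-0.048,0.014,0.89,0],[-1,-0.048,0.014,0.89,0],[-1,-0.048,0.014,0.89,0]]]'

```text
clock: 4.22
tcp_pos: [0.4419, -0.2072, 0.0131]
orientation: [-2.218, -2.222, -0.0]
contact_force: [-0.2, -0.2, -0.6]
grip_width: 0.0856
gripper_force: 0.0
```

>>> play_rows --commands '[[[1,0,0,0,0],[1,0,0,0,0],[1,0,0,0,0],[1,0,0,0,0],[1,0,0,0,0],[1,0,0,0,0],[1,0,0,0,0],[1,0,0,0,0],[1,0,0,0,0]]]' --grip_force 35

```text
clock: 4.97
tcp_pos: [0.4424, -0.2089, 0.0143]
orientation: [2.222, 2.22, 0.002]
contact_force: [-0.6, 2.1, 8.0]
grip_width: 0.0379
gripper_force: 34.1
```

>>> play_rows --commands '[[[1,0,0,-0.05,0],[1,0,0,-0.15,0],[1,0,0,-0.3,0],[1,0,0,-0.45,0],[1,0,0,-0.6,0],[1,0,0,-0.75,0],[1,0,0,-0.85,0],[1,0,0,-0.85,0],[1,0,0,-0.85,0]]]'

```text
clock: 5.72
tcp_pos: [0.4422, -0.2088, 0.1843]
orientation: [2.221, 2.22, 0.003]
contact_force: [-0.2, 0.7, -2.9]
grip_width: 0.0378
gripper_force: 35.5
```

Run:
```python
from h import *
w=grab("wrist");im=w["pixels"];o=w["obs"];print(o["tcp_pos"],o["orientation"],o["contact_force"],o["grip_width"])
cv2.imwrite("pics/w3.png",cv2.resize(im[200:384,160:360,::-1],(652,600),interpolation=3))
import pickle;pickle.dump({k:w[k] for k in w if k!="shot"},open("w3.pkl","wb"))
for z in (.033,.036): print(proj(w,o["tcp_pos"]+[0,0,z]))
print([(d["score"],d["rect"]) for d in viewer.trace(w,"sleeve_wide")])
```

```text
[ 0.4421794  -0.20883126  0.18433896] [2.22076944 2.21972778 0.00347437] [-0.19841989  0.65259511 -2.92936055] 0.03783169052057027
[258.82451991 284.28186029]
[258.83357329 288.45816662]
[(0.58, [220.3, 207.1, 301.5, 315.8])]
```

View pics/w3.png

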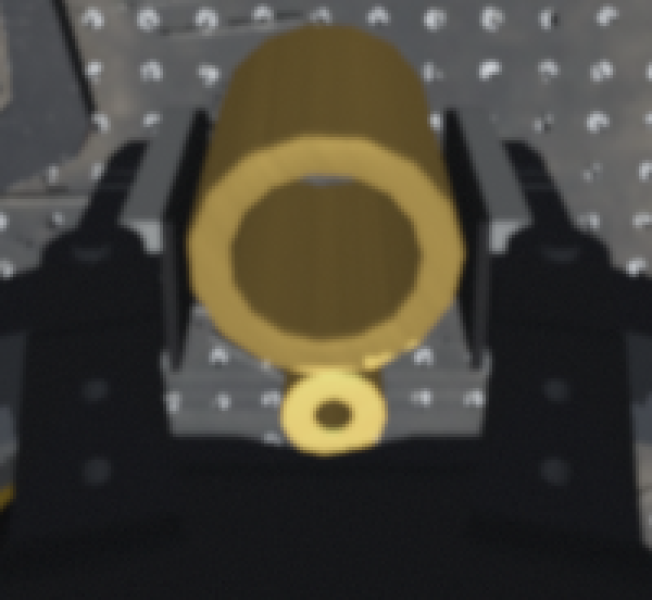

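The sleeve is held upright between the fingers. Its top rim is centred near crop (325,255), which is full-image (259.7,278.2).

Run:
```python
from h import *
import pickle
from scipy.optimize import least_squares
w=pickle.load(open("w3.pkl","rb"));o=w["obs"]["tcp_pos"]
c=lambda u,v:np.array([160+u/3.26,200+v/3.2609])
# outer rim pts, left/right/bottom/top, bore l/r/b, bottom arc top & sides
a=np.linspace(0,2*np.pi,73)
def ring(off,rad,z): return np.array([proj(w,o+[off[0]+rad*np.cos(t),off[1]+rad*np.sin(t),z]) for t in a])
def ext(q): return np.array([q[:,0].min(),q[:,0].max(),q[:,1].min(),q[:,1].max()])
obs1=np.r_[c(188,135),c(465,372)][[0,2,1,3]]
obs2=np.r_[c(231,174),c(422,340)][[0,2,1,3]]
ob=c(320,24)[1]
def f(p):
    q=np.r_[ext(ring(p[:2],.019,p[2]))-obs1, ext(ring(p[:2],.0127,p[2]))-obs2]
    b=ext(ring((p[0],p[3]),.019,p[2]-.045))
    return np.r_[q,b[2]-ob]
s=least_squares(f,[0,0,.031,0]);print("offset x,y,ztop, bottom y",s.x.round(4),s.fun.round(2))
```

```text
offset x,y,ztop, bottom y [ 0.0006 -0.0004  0.0287 -0.0013] [-0.13  0.12 -0.77  1.    0.82 -0.81  0.5  -0.69  0.  ]
```

>>> play_rows --commands '[[[1,0.2,0.05,0,0],[1,0.4,0.1,0,0],[1,0.6,0.15,0,0],[1,0.8,0.2,0,0],[1,1,0.2,0,0],[1,1,0.2,0,0]]]'

```text
clock: 6.32
tcp_pos: [0.4814, -0.0002, 0.1814]
orientation: [-2.207, -2.231, 0.002]
contact_force: [0.3, 0.3, -1.1]
grip_width: 0.0376
gripper_force: 35.5
```

>>> play_rows --commands '[[[1,0.2,0.05,0,0],[1,0.4,0.1,0,0],[1,0.6,0.15,0,0],[1,0.8,0.18,0,0],[1,0.968,0.18,0,0],[1,0.968,0.18,0,0],[1,0.968,0.18,0,0]]]'

```text
clock: 6.9
tcp_pos: [0.5167, 0.1864, 0.1813]
orientation: [-2.216, -2.225, 0.006]
contact_force: [0.1, -0.9, -2.5]
grip_width: 0.0375
gripper_force: 35.5
```

>>> play_rows --commands '[[[1,0,0,0.1,0],[1,0,0,0.2,0],[1,0,0,0.3,0],[1,0,0,0.38,0],[1,0,0,0.38,0],[1,0,0,0.38,0]]]'

```text
clock: 7.4
tcp_pos: [0.5171, 0.1823, 0.1062]
orientation: [-2.225, -2.218, 0.006]
contact_force: [0.5, 1.0, -1.9]
grip_width: 0.038
gripper_force: 35.6
```

Run:
```python
from h import *
o=get_obs();print(o["tcp_pos"],o["contact_force"])
s=grab("side");t=grab("top")
X=o["tcp_pos"]
for n,p in (("side",s),("top",t)):
    print(n,"tip",proj(p,[.519,.185,.074]),"seat",proj(p,[.519,.185,.018]),"slv bot",proj(p,X+[0,0,-.0143]),"slv top",proj(p,X+[0,0,.0307]))
a=cv2.resize(s["pixels"][140:230,190:290,::-1],(660,594),interpolation=3);cv2.imwrite("pics/s4.png",a)
import pickle;pickle.dump({k:s[k] for k in s if k!="shot"},open("s4.pkl","wb"))
```

```text
[0.51711623 0.18229887 0.10620325] [ 0.52757863  1.00222139 -1.90545562]
side tip [223.594143   168.89490498] seat [224.46195855 183.54078343] slv bot [223.00843967 164.40699605] slv top [222.27883898 152.16203352]
top tip [157.44160034 193.27810702] seat [160.58408068 196.62910149] slv bot [157.20878352 192.72243556] slv top [154.47778179 189.80108891]
```

View pics/s4.png

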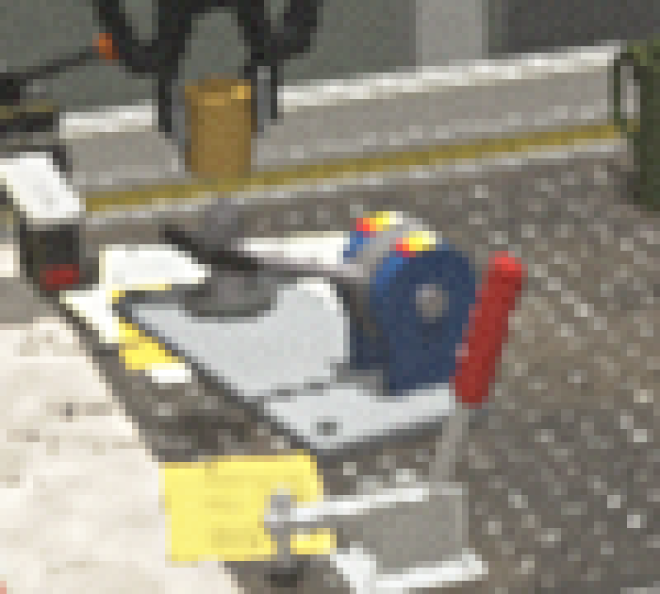

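>>> play_rows --commands '[[[1,0.012,0.008,0,0],[1,0.012,0.008,0,0],[1,0.012,0.008,0,0],[1,0.012,0.008,0,0]]]'

```text
clock: 7.83
tcp_pos: [0.5198, 0.1873, 0.1078]
orientation: [2.222, 2.221, 0.001]
contact_force: [-0.4, -0.5, -1.4]
grip_width: 0.038
gripper_force: 35.6
```

Run:
```python
from h import *
for i in range(4):
    p=viewer.grab_frame("top")
    o=get_obs();print(o["clock"],o["tcp_pos"].round(4) if hasattr(o["tcp_pos"],"round") else o["tcp_pos"])
t=p;print([(d["score"],d["rect"]) for d in viewer.trace(t,"sleeve_wide")])
```

```text
7.8833 [0.5198 0.1872 0.1077]
7.9333 [0.5197 0.1871 0.1076]
7.9833 [0.5196 0.1871 0.1075]
8.0333 [0.5196 0.1871 0.1074]
[(0.5, [156.0, 187.4, 160.8, 196.9])]
```

>>> play_rows --commands '[[[1,-0.01,-0.005,0,0],[1,-0.01,-0.005,0,0],[1,-0.01,-0.005,0,0],[1,-0.01,-0.005,0,0],[1,-0.01,-0.005,0,0],[1,-0.01,-0.005,0,0]]]'

```text
clock: 8.58
tcp_pos: [0.5187, 0.1851, 0.1073]
orientation: [-2.222, -2.221, -0.0]
contact_force: [-0.6, -0.7, -0.7]
grip_width: 0.038
gripper_force: 35.6
```

Aligned; next I go down past the tip, watching the force.

>>> play_rows --commands '[[[1,0,0,0.04,0],[1,0,0,0.08,0],[1,0,0,0.12,0],[1,0,0,0.16,0],[1,0,0,0.18,0],[1,0,0,0.18,0]]]'

```text
clock: 9.08
tcp_pos: [0.5178, 0.1846, 0.0698]
orientation: [-2.222, -2.22, 0.004]
contact_force: [-0.5, -0.1, -1.4]
grip_width: 0.0377
gripper_force: 35.6
```

>>> play_rows --commands '[[[1,0,0,0.03,0],[1,0,0,0.06,0],[1,0,0,0.09,0],[1,0,0,0.12,0],[1,0,0,0.14,0],[1,0,0,0.16,0],[1,0,0,0.175,0],[1,0,0,0.185,0],[1,0,0,0.185,0],[1,0,0,0.185,0]]]'

```text
clock: 9.92
tcp_pos: [0.5187, 0.185, 0.0343]
orientation: [2.222, 2.221, 0.0]
contact_force: [-0.4, -1.2, -1.6]
grip_width: 0.0381
gripper_force: 35.6
```

>>> play_rows --commands '[[[1,0,0,0.005,0],[1,0,0,0.01,0],[1,0,0,0.015,0],[1,0,0,0.015,0],[1,0,0,0.015,0]]]'

```text
clock: 10.33
tcp_pos: [0.5189, 0.1852, 0.0324]
orientation: [-2.222, -2.22, -0.001]
contact_force: [-3.3, -0.6, 9.9]
grip_width: 0.0379
gripper_force: 36.5
```

Seated (9.9 N at the expected height). Release and retreat upward.

>>> play_rows --commands '[[[-1,0,0,0,0],[-1,0,0,0,0],[-1,0,0,0,0],[-1,0,0,0,0],[-1,0,0,0,0],[-1,0,0,0,0],[-1,0,0,0,0],[-1,0,0,0,0]]]'

```text
clock: 11.0
tcp_pos: [0.5186, 0.185, 0.0312]
orientation: [-2.222, -2.221, 0.0]
contact_force: [-0.7, 0.0, 0.5]
grip_width: 0.0853
gripper_force: 0.0
```

>>> play_rows --commands '[[[-1,0,0,-0.1,0],[-1,0,0,-0.25,0],[-1,0,0,-0.4,0],[-1,0,0,-0.6,0],[-1,0,0,-0.8,0],[-1,0,0,-0.9,0],[-1,0,0,-0.9,0],[-1,0,0,-0.9,0]]]'

```text
clock: 11.67
tcp_pos: [0.5191, 0.1854, 0.2124]
orientation: [2.222, 2.221, 0.004]
contact_force: [-0.3, -0.4, -0.1]
grip_width: 0.0853
gripper_force: 0.0
```

>>> play_rows --commands '[[[1,-0.35,-0.22,0,0],[1,-0.35,-0.22,0,0],[1,-0.35,-0.22,0,0],[1,-0.35,-0.22,0,0],[1,-0.35,-0.22,0,0],[1,-0.35,-0.22,0,0],[1,-0.35,-0.22,0,0],[1,-0.35,-0.22,0,0],[1,-0.35,-0.22,0,0],[1,-0.35,-0.22,0,0]]]'

```text
clock: 12.5
tcp_pos: [0.4747, 0.1153, 0.2112]
orientation: [2.222, 2.221, -0.0]
contact_force: [-0.0, 0.7, 0.1]
grip_width: 0.0
gripper_force: 0.0
```

Run:
```python
from h import *
w=grab("wrist");o=w["obs"];print(o["tcp_pos"],o["orientation"],o["grip_width"])
cv2.imwrite("pics/w5.png",w["pixels"][:,:,::-1])
for n,X in dict(rim=(.519,.185,.063),rimr=(.538,.185,.063),tip=(.519,.185,.074),pad=(.471,.036,.108)).items(): print(n,proj(w,X))
import pickle;pickle.dump({k:w[k] for k in w if k!="shot"},open("w5.pkl","wb"))
```

```text
[0.4747395  0.11533827 0.21118445] [ 2.22150626e+00  2.22109282e+00 -3.67744492e-04] 2.3868708908465373e-05
rim [305.18840922 109.52070983]
rimr [325.08141133 109.48627468]
tip [306.98509475 109.71255817]
pad [255.21999196 272.54769573]
```

View pics/w5.png

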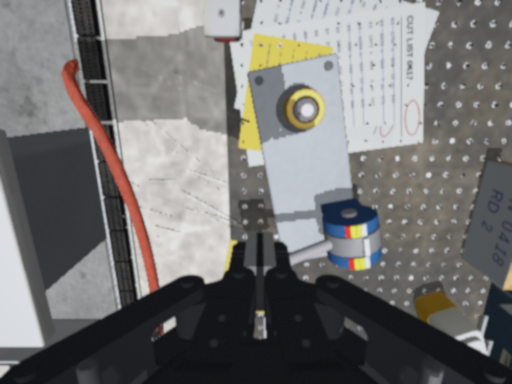

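The sleeve is home on the pin, ring around the tip at (305,109). The pad is hidden by the fingers, so I rely on its earlier fix of (0.471,0.036).

>>> play_rows --commands '[[[1,-0.2,-0.02,0,0],[1,-0.4,-0.042,0,0],[1,-0.4,-0.042,0.1,0],[1,-0.4,-0.042,0.2,0],[1,-0.4,-0.042,0.3,0],[1,-0.4,-0.042,0.4,0],[1,-0.4,-0.042,0.42,0],[1,-0.4,-0.042,0.42,0],[1,-0.4,-0.042,0.42,0]]]'

```text
clock: 13.3
tcp_pos: [0.4666, 0.035, 0.1278]
orientation: [2.222, 2.22, 0.0]
contact_force: [0.4, -0.3, 0.0]
grip_width: -0.0002
gripper_force: 0.0
```

Run:
```python
from h import *
s=grab("side");t=grab("top");X=get_obs()["tcp_pos"];print(X,get_obs()["contact_force"])
for n,p in (("side",s),("top",t)): print(n,"tcp",proj(p,X),"pad",proj(p,[.471,.036,.108]))
a=cv2.resize(s["pixels"][150:220,190:290,::-1],(800,560),interpolation=3);cv2.imwrite("pics/s6.png",a)
for q in ("pad",):print([(d["score"],d["rect"]) for d in viewer.trace(s,q)])
```

```text
[0.46704764 0.0352156  0.12838914] [ 0.46923146 -0.2412657  -0.63603422]
side tcp [219.84987437 169.01164087] pad [221.37921385 174.87950921]
top tcp [201.53629457 205.70697588] pad [201.93852775 205.61563223]
[(0.72, [209.8, 175.7, 254.6, 190.9])]
```

View pics/s6.png

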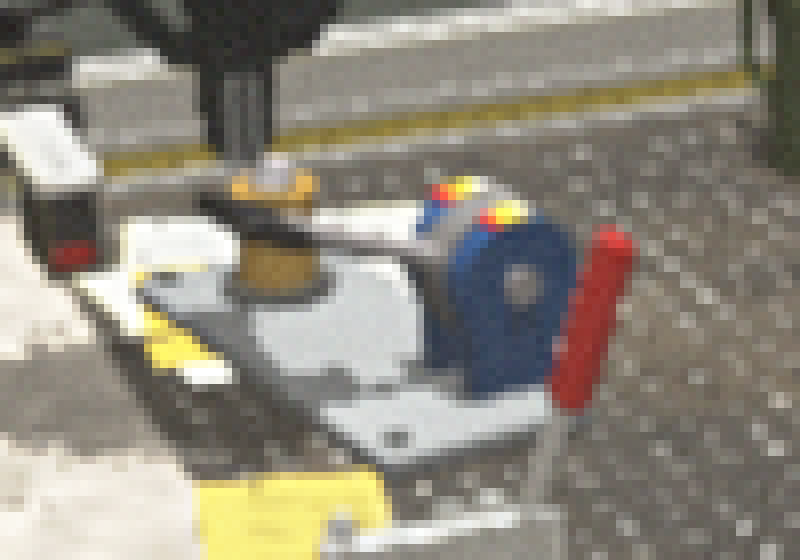

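The side view shows the sleeve seated with the pin tip protruding, and the fingertips right above the pad centre (pad ~ (221,176), fingers ~ (220,169)). Now I press gradually.

>>> play_rows --commands '[[[1,0,-0.005,0.04,0],[1,0,-0.01,0.08,0],[1,0,-0.015,0.12,0],[1,0,-0.015,0.15,0],[1,0,-0.015,0.18,0],[1,0,-0.015,0.21,0],[1,0,-0.015,0.24,0],[1,0,-0.015,0.26,0],[1,0,-0.015,0.26,0]]]'

```text
clock: 14.2
tcp_pos: [0.4621, 0.0348, 0.0742]
orientation: [-2.222, -2.219, 0.003]
contact_force: [-3.7, -0.2, 5.7]
grip_width: -0.0004
gripper_force: 2.5
```

>>> play_rows --commands '[[[1,0,0,0.02,0],[1,0,0,0.04,0],[1,0,0,0.06,0],[1,0,0,0.08,0],[1,0,0,0.09,0],[1,0,0,0.09,0]]]'

```text
clock: 14.7
tcp_pos: [0.4622, 0.0348, 0.0569]
orientation: [-2.222, -2.219, 0.002]
contact_force: [-4.9, -0.0, 7.8]
grip_width: 0.0
gripper_force: 4.0
```

Run:
```python
from h import *
s=grab("side");o=get_obs();X=o["tcp_pos"];print(X,o["contact_force"])
a=cv2.resize(s["pixels"][155:215,200:280,::-1],(800,600),interpolation=3);cv2.imwrite("pics/s7.png",a)
# expected pad end-edge positions for dial angles
ya=.203;ex=np.array([np.cos(ya),np.sin(ya),0]);ey=np.array([-np.sin(ya),np.cos(ya),0]);ez=np.array([0,0,1])
H=np.array([.471,.036,.060])+.105*ex
crop=lambda p:(np.array(p)-[200,155])*10
for th in (0,.43,.47,.51,.55,.6):
    e=.38-th;u=-ex*np.cos(e)+ez*np.sin(e);n=ex*np.sin(e)+ez*np.cos(e)
    q=[crop(proj(s,H+u*(.115+d)+n*.005-ey*.022)).round() for d in(-.018,.018)]
    print(th,q, "top z",(H+u*.115+n*.005)[2].round(4), "zfinger",[(H+u*.115+n*.005+ u*k)[2].round(4) for k in(-.01,-.005)])
```

```text
[0.46223252 0.03475631 0.05699096] [-3.18017393 -0.91396819  7.344063  ]
0 [array([295., 230.]), array([197., 211.])] top z 0.1073 zfinger [np.float64(0.1036), np.float64(0.1054)]
0.43 [array([277., 355.]), array([175., 386.])] top z 0.0592 zfinger [np.float64(0.0597), np.float64(0.0595)]
0.47 [array([278., 366.]), array([177., 401.])] top z 0.0546 zfinger [np.float64(0.0555), np.float64(0.0551)]
0.51 [array([279., 378.]), array([179., 417.])] top z 0.05 zfinger [np.float64(0.0513), np.float64(0.0507)]
0.55 [array([280., 388.]), array([182., 432.])] top z 0.0455 zfinger [np.float64(0.0472), np.float64(0.0463)]
0.6 [array([283., 402.]), array([186., 450.])] top z 0.0398 zfinger [np.float64(0.042), np.float64(0.0409)]
```

View pics/s7.png

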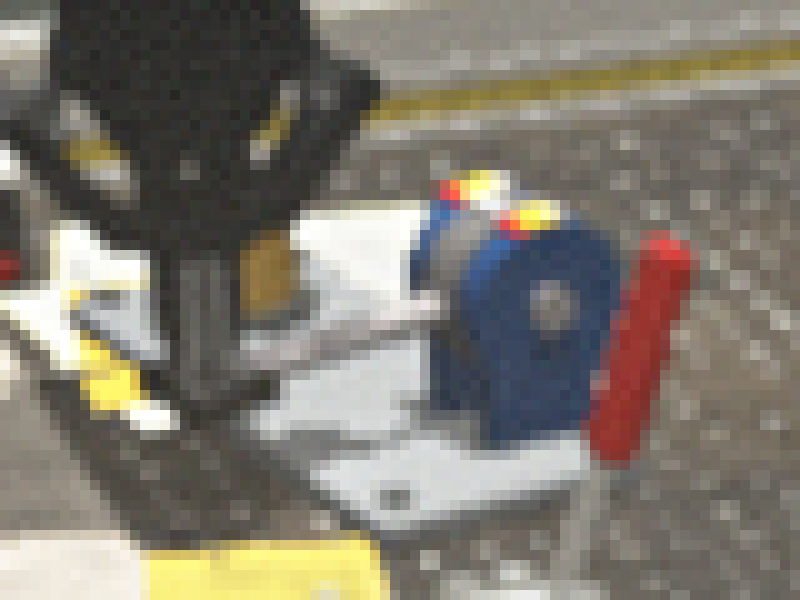

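>>> play_rows --commands '[[[1,0,0,0.01,0],[1,0,0,0.02,0],[1,0,0,0.03,0],[1,0,0,0.03,0],[1,0,0,0.03,0],[1,0,0,0.03,0]]]'

```text
clock: 15.25
tcp_pos: [0.4625, 0.0348, 0.0513]
orientation: [-2.222, -2.22, 0.001]
contact_force: [-3.5, -1.0, 9.8]
grip_width: 0.0001
gripper_force: 4.9
```

Run:
```python
from h import *
for i in range(3):
    s=grab("side");o=get_obs();print(np.round(o["tcp_pos"],4),np.round(o["contact_force"],1))
a=cv2.resize(s["pixels"][155:215,200:280,::-1],(800,600),interpolation=3);cv2.imwrite("pics/s8.png",a)
```

```text
[0.4626 0.0348 0.0514] [-3.7 -0.2  8.9]
[0.4625 0.0348 0.0513] [-3.3 -0.4  9.2]
[0.4625 0.0348 0.0513] [-4.6 -0.7  9.5]
```

View pics/s8.png

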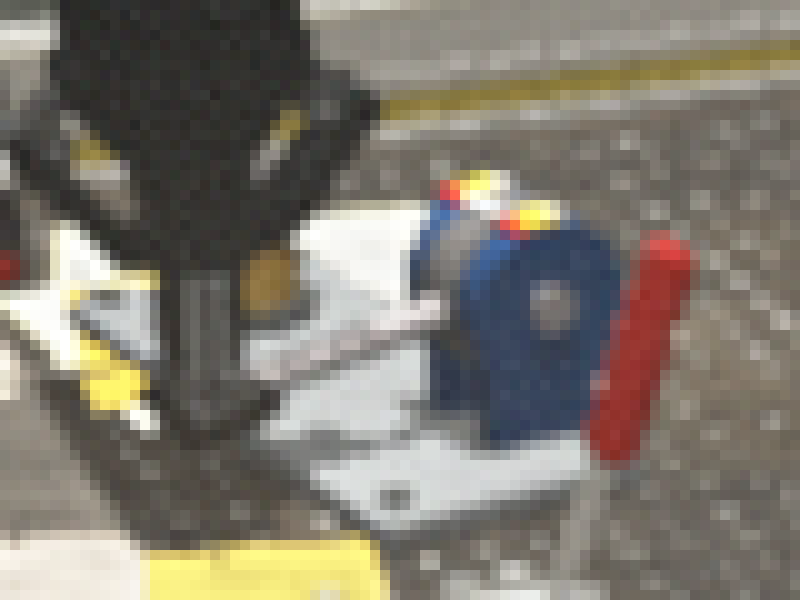

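Run:
```python
from h import *
o=get_obs();print(o["clock"],o["tcp_pos"],o["contact_force"]);print(r.hand_in())
```

```text
15.4 [0.4625472  0.03482543 0.05134517] [-4.5537085  -0.69412052  9.5295454 ]
the job is handed in; nothing more can be done
None
```

I handed the job in at 15.4 s with no verdict shown: the wide sleeve is home on the pin and released, and the pad is held at about the third click (dial about 0.51 rad by my estimate, about 9.5 N); I viewed 11 pictures, one over the limit of 10.

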